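# Make up the outing kit and the overnight kit on the nightstand

### The job

Make up two kits in the trays on the nightstand: into the red tray put the aluminium glasses case, lying flat in the wide bay, with the yellow-topped battery tube and the black-capped lens spray standing upright in the narrow bay; into the green tray put the grey drying cube, button up, in the wide bay, with the blue-topped battery tube standing upright in the narrow bay. Everything must rest on the floor of its bay, the case along the bay. Leave the brown-topped tube and the glass bowl standing where they are.

Things in the scene. Friction and masses are not known exactly. Their poses are not given: they have to be found in the camera images.
- red_tray: Red fixed plastic tray, 180 x 144 mm, walls and divider 4 mm thick, 12 mm high, floor 4 mm thick. Origin: centre of the underside; x along the 180 mm, y across, z up. A divider along x at y = -16 mm makes two bays 172 mm long inside: the wide bay (82 mm wide, centre line y = +27 mm) and the narrow bay (50 mm wide, centre line y = -43 mm). Its x stays within 7 degrees of world x.
- green_tray: Green fixed plastic tray, 180 x 144 mm, walls and divider 4 mm thick, 12 mm high, floor 4 mm thick. Origin: centre of the underside; x along the 180 mm, y across, z up. A divider along x at y = -16 mm makes two bays 172 mm long inside: the wide bay (82 mm wide, centre line y = +27 mm) and the narrow bay (50 mm wide, centre line y = -43 mm). Its x stays within 7 degrees of world x.
- glasses_case: Folded aluminium glasses case lying flat, a rounded box 150 x 56 x 36 mm (x, y, z), with a dark seam round it. Origin: centre of the underside; x along its length, z up. About 120 g, loose.
- drying_cube: Grey hearing aid drying cube, 58 x 58 x 58 mm, with a round white press button (28 mm across, 4 mm high, fixed) on top. Origin: centre of the underside; x and y square to its sides, z up. About 140 g, loose.
- yellow_tube: Yellow-topped push-dispenser battery tube standing upright: white plastic cylinder 28 mm in diameter, 70 mm tall, the top 16 mm (the last 6 mm narrowed to 22 mm) and a ring lower down in yellow. Origin: centre of the underside; z up along the tube. About 45 g, loose.
- blue_tube: Blue-topped push-dispenser battery tube standing upright: white plastic cylinder 28 mm in diameter, 70 mm tall, the top 16 mm (the last 6 mm narrowed to 22 mm) and a ring lower down in blue. Origin: centre of the underside; z up along the tube. About 45 g, loose.
- brown_tube: Brown-topped push-dispenser battery tube standing upright: white plastic cylinder 28 mm in diameter, 70 mm tall, the top 16 mm (the last 6 mm narrowed to 22 mm) and a ring lower down in dark brown. Origin: centre of the underside; z up along the tube. About 45 g, loose. It stays where it is.
- lens_spray: Small lens spray bottle standing upright: aluminium cylinder 32 mm in diameter and 50 mm tall, with a black cap 25 mm in diameter above it, 72 mm tall in all. Origin: centre of the underside; z up. About 60 g, loose.
- glass_bowl: Small clear glass bowl, 74 mm across the rim, 32 mm high, empty, loose. Origin: centre of the underside. It stays where it is. (Unlisted bystanders up to 165 mm tall stand only beyond x = 0.75 m or more than 0.48 m to the side.)
There are look-alikes about, which are no part of the job. Leave any purple look-alike of the glasses_case alone. Leave any orange look-alike of the lens_spray alone.

How it is judged:
By the outcome, as a careful person would: the job done as asked, in the order asked, and still so for the second after the job is handed in, with the robot touching nothing.
It also fails if it takes over 112 s, if anything falls off the work surface, if the arm or the gripper's body presses on something with over 40 N, if the wrist force passes 120 N, or if a joint passes its speed limit or range.

### The arm

A 6-joint arm with a two-finger parallel gripper is mounted at the origin on the work surface. World frame = base frame: x ahead of the robot, y to its left, z up, the work surface at z = 0. Lengths are in m, angles in degrees, forces in N, time in s.
With the tool pointing down it reaches from about 0.375 to 0.75 m from the base axis. Payload 9 kg.
Tool frame: the origin (TCP) lies where the fingers leave the gripper's body, on its centre line; the fingertips stand 73 mm ahead of it and the grasp point (between the pads) lies 54 mm ahead of it (robot.tip_reach is the distance from the TCP to the fingertips, in m); z points along the fingers, y is the line along which they close (so a half turn about z gives the same grasp; the last joint's range is limited). The gripper opens to 85 mm and grips with 20 to 120 N. Pads are 22 mm wide; open, the fingers measure 114 mm over their backs; the gripper's body (76 mm by 85 mm) begins 54 mm behind the grasp point. The pads swing forward as they close: fully open they stand 13 mm farther back than shut.
Start: joints at [57.886, 5.964, 5.575, 89.605, 0, 77.527], TCP at [0.202, 0.565, 0.304] pointing down, gripper open.
Joint ranges: [-171.21, 171.21], [-48.23, 106.86], [-62.78, 66.21], [-105.2, 120.99], [-86.42, 89.51], [-180, 180]. Speed limits (degrees/s): [127.2, 127.2, 147.25, 180, 180, 180].

### API

Orientations are given as [roll, pitch, yaw] about the fixed x, y, z axes, in that order (R = Rz(yaw) Ry(pitch) Rx(roll)).
In Python, from plant import robot gives the robot as it stands. Calls block until the motion is done:
- robot.move_pose(position, orientation): joint-space move of the TCP to a pose.
- robot.line_to(position, vel=0.15, rotation=None, guard=None): straight line of the TCP; rotation=None keeps the orientation; vel is the mean speed in m/s. With guard (N) it stops when the force on the tool has changed by that much, and returns True; else False.
- robot.goto_joints(angles): joint-space move.
- robot.set_gripper(opening): finger opening in m; the grip force is fixed at half the most; returns when the fingers have stopped.
- robot.pause(seconds).
- robot.ik(position, orientation): joint angles nearest the present ones, or None.
- robot.observe(): the state.
- robot.grab_frame(name): name is "scene" or "side" or "wrist"; returns the picture (384x512x3 uint8, blue, green, red); there is no depth.
- robot.get_calibration(name): a dict with "vertical_fov" (degrees; the focal length in pixels is half the picture's height over the tangent of half this angle, whatever the lens; pixels are square), "cx", "cy" (the principal point, pixels), "rvec" (rotation vector, rad) and "tvec" (3), from world to camera coordinates, as OpenCV has them. Camera axes: x right, y down, z forward; pixel columns grow to the right and rows downward; lengths in m; the calibration is good to about 2 mm. The wrist camera is an equidistant fisheye: a pixel r from the principal point sees the ray r / f radians off the axis. A picture is of the moment at which its call begins: read the wrist's pose just before it. get_calibration takes no time and is no camera call; for the wrist camera it gives the pose at the moment of the call.
A pose or a line that the arm cannot do raises robot.IKError and nothing moves.
- robot.job_done(): hands the job in; it is judged then, once.
The state is a dict: "time": time; "q": joint angles; "qvel": joint speeds; "joint_torque": joint torques, N m; "tool_pos": TCP position; "tcp_rot": TCP orientation; "ft_force": force on the tool from outside, world axes, zero at the start; "torque": the same for the moment, N m; "gripper_width": finger opening in m; "gripper_force": force on a finger pad.
Only numpy, scipy, OpenCV 4.12 (cv2) and the standard library are available. Lean on these libraries where they do the work, as an engineer would, in place of code of your own. Each camera call takes 0.05 s, during which the arm holds its last target. There are 200 camera calls.

## Working session

There is one attempt and no reset: what is moved stays moved. The work goes in short steps, each a Python script; the robot and the scene stay as the last script left them, time stands still between calls to the robot, and variables do not carry over. Pictures are saved under pics/ and viewed, at most 14 in all, crops included, and the job is handed in when it is done.

```bash
ls; mkdir -p pics
python3 - <<'E'
from plant import robot
import cv2
for n in ("scene","side","wrist"):
    c=robot.get_calibration(n); print(n,c)
    cv2.imwrite(f"pics/{n}0.png",robot.grab_frame(n))
o=robot.observe(); print(o)
E
```

```text
pics
scene {'vertical_fov': 42.026205656445946, 'cx': 257.1417717072275, 'cy': 186.01642676860072, 'rvec': array([ 2.32243213,  1.22438626, -0.361372  ]), 'tvec': array([-0.26989616, -0.40608046,  1.5661444 ])}
side {'vertical_fov': 43.60091549505526, 'cx': 249.18006073781157, 'cy': 197.5791680941021, 'rvec': array([ 2.36688392, -0.04532175, -0.00670402]), 'tvec': array([-0.55268541, -0.00997796,  1.24132856])}
wrist {'vertical_fov': 65.70646984690485, 'cx': 256.64626486402636, 'cy': 183.7103478507578, 'rvec': array([-2.37561736, -1.676617  , -0.22978016]), 'tvec': array([-0.60027559, -0.03522828,  0.37860251])}
{'time': 0.15, 'q': array([5.78850473e+01, 5.98897579e+00, 5.53927481e+00, 8.96045261e+01,
       1.67070271e-04, 7.75264714e+01]), 'qvel': array([-0.12947174, -0.07768233,  0.11396842, -0.08550196, -0.07055114,
       -0.00950841]), 'joint_torque': array([ 3.83950406e-03, -5.57357025e+01,  5.04006135e+01,  1.25425044e-02,
       -2.62424537e-04,  7.82153595e-07]), 'tool_pos': array([0.20157977, 0.56494405, 0.30333817]), 'tcp_rot': array([-1.79947089e+02, -1.18755511e-02,  1.60358570e+02]), 'ft_force': array([ 0.37095956, -0.42172672,  0.26458422]), 'torque': array([-0.0178175 ,  0.01575794,  0.02163105]), 'gripper_force': 0.0, 'gripper_width': 0.08518918641289322}
```

View pics/scene0.png

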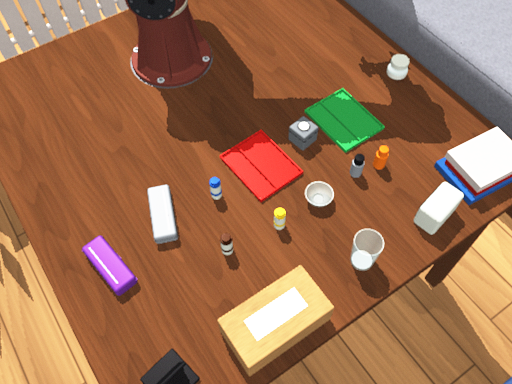

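View pics/side0.png

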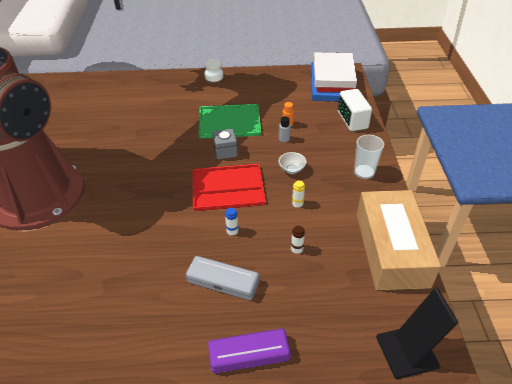

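View pics/wrist0.png

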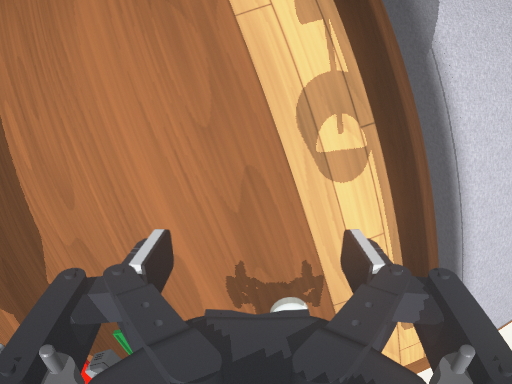

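The scene view shows the red tray at (262,165), green tray (345,119), cube (303,133), spray (358,165) with the orange look-alike beside it at (382,157), yellow (280,218), blue (216,188), brown (227,244) and the case (162,213). The side view shows the same things. The wrist view shows nothing useful yet.

```bash
cat > h.py <<'E'
import numpy as np, cv2
from plant import robot
def cal(n):
    c=robot.get_calibration(n); f=192/np.tan(np.radians(c["vertical_fov"]/2))
    return f,c["cx"],c["cy"],cv2.Rodrigues(np.array(c["rvec"]))[0],np.array(c["tvec"])
def ray(c,uv):
    f,cx,cy,R,t=c; d=R.T@np.array([(uv[0]-cx)/f,(uv[1]-cy)/f,1]); return -R.T@t,d/np.linalg.norm(d)
def wray(c,uv):
    f,cx,cy,R,t=c; v=np.array([uv[0]-cx,uv[1]-cy]); r=np.linalg.norm(v)+1e-9; th=r/f
    return -R.T@t,R.T@np.r_[np.sin(th)*v/r,np.cos(th)]
def plane(r,z): return r[0]+r[1]*(z-r[0][2])/r[1][2]
def tri(r1,r2):
    (o1,d1),(o2,d2)=r1,r2; A=np.c_[d1,-d2]; s=np.linalg.lstsq(A,o2-o1,rcond=None)[0]
    p,q=o1+s[0]*d1,o2+s[1]*d2; return (p+q)/2,np.linalg.norm(p-q)
def hsv(img): return cv2.cvtColor(img,cv2.COLOR_BGR2HSV)
def blob(m,roi=None):
    """contours, largest first, within roi (u0,v0,u1,v1)"""
    m=m.astype(np.uint8)*255
    if roi: k=np.zeros_like(m); k[roi[1]:roi[3],roi[0]:roi[2]]=1; m=m*k
    return sorted(cv2.findContours(m,cv2.RETR_EXTERNAL,cv2.CHAIN_APPROX_NONE)[0],key=cv2.contourArea,reverse=True)
def cen(c):
    M=cv2.moments(c); return np.array([M["m10"],M["m01"]])/M["m00"]
E
cat > m.py <<'E'
from h import *
I={n:hsv(cv2.imread(f"pics/{n}0.png")) for n in("scene","side")}; C={n:cal(n) for n in I}
def mk(n,h0,h1,s=110,v=60): H=I[n]; return (H[...,0]>=h0)&(H[...,0]<=h1)&(H[...,1]>s)&(H[...,2]>v)
G={n:(I[n][...,1]<70)&(I[n][...,2]>60) for n in I}
red={n:(mk(n,0,4,200,110)|mk(n,176,180,200,110)) for n in I}
items={"red":(red,{"scene":(215,125,310,205),"side":(180,155,275,215)},6),
"green":({n:mk(n,45,75) for n in I},{"scene":(295,80,395,160),"side":(190,95,270,145)},6),
"yellowcap":({n:mk(n,24,36,150,120) for n in I},{"scene":(265,200,295,218),"side":(285,175,312,192)},62),
"bluecap":({n:mk(n,100,125,120) for n in I},{"scene":(205,172,228,189),"side":(222,203,242,219)},62),
"case":(G,{"scene":(140,175,190,250),"side":(180,250,265,305)},18),
"cube":(G,{"scene":(282,112,322,155),"side":(210,124,242,162)},30),
"spray":({n:(I[n][...,1]<90)&(I[n][...,2]>60) for n in I},{"scene":(346,150,369,185),"side":(276,115,294,145)},25)}
for k,(m,roi,z) in items.items():
    cs={n:cv2.convexHull(blob(m[n],roi[n])[0]) for n in I}
    p,e=tri(*[ray(C[n],cen(cs[n])) for n in I])
    print(k,"tri",(p*1000).round(1),"gap",round(e*1000,1),"expect z",z,[(cen(cs[n]).round(),cv2.contourArea(cs[n])) for n in I])
    for n in I:
        print("   ",n,"plane",(plane(ray(C[n],cen(cs[n])),z/1000)*1000).round(1)[:2],end=" ")
        if k in("red","green","case","cube"):
            q=cv2.approxPolyN(cs[n],4,ensure_convex=True).reshape(-1,2)
            w=np.array([plane(ray(C[n],u),z/1000)[:2]*1000 for u in q.astype(float)])
            d=np.roll(w,-1,0)-w; print("corners",w.round().tolist(),"len",np.linalg.norm(d,axis=1).round(),"ang",np.degrees(np.arctan2(d[:,1],d[:,0])).round(1),end="")
        print()
E
python3 m.py
```

```text
red tri [ 4.98e+02 -8.00e-01 -4.00e-01] gap 3.1 expect z 6 [(array([261., 165.]), 3135.5), (array([228., 187.]), 2862.0)]
    scene plane [503.1  -4.5] corners [[589.0, 75.0], [598.0, -69.0], [410.0, -81.0], [402.0, 65.0]] len [144. 188. 147. 187.] ang [ -86.5 -176.2   93.     3. ]
    side plane [497.2  -5.7] corners [[593.0, -71.0], [412.0, -83.0], [404.0, 72.0], [582.0, 83.0]] len [181. 155. 178. 154.] ang [-176.3   92.9    3.6  -86.1]
green tri [502.6 285.1  -0.7] gap 2.9 expect z 6 [(array([344., 119.]), 2683.0), (array([229., 121.]), 1900.5)]
    scene plane [507.8 279.5] corners [[596.0, 358.0], [602.0, 208.0], [414.0, 204.0], [408.0, 353.0]] len [150. 188. 149. 188.] ang [ -87.8 -178.8   92.1    1.5]
    side plane [501.9 277.9] corners [[594.0, 204.0], [415.0, 204.0], [408.0, 359.0], [592.0, 364.0]] len [179. 154. 184. 160.] ang [179.9  92.4   1.7 -89.4]
yellowcap tri [671.7 -66.1  59.3] gap 0.9 expect z 62 [(array([279., 212.]), 91.5), (array([299., 186.]), 77.5)]
    scene plane [673.3 -67.4] 
    side plane [671.  -68.4] 
bluecap tri [ 508.4 -148.9   59.4] gap 3.5 expect 
[... 479 characters left out ...]
355.0], [401.0, -300.0], [425.0, -232.0]] len [ 73. 155.  73. 157.] ang [-110.8  159.1   70.3  -20.6]
cube tri [491.3 142.7  27.9] gap 1.3 expect z 30 [(array([303., 133.]), 686.0), (array([225., 144.]), 604.5)]
    scene plane [493.2 141. ] corners [[526.0, 192.0], [541.0, 106.0], [456.0, 85.0], [444.0, 179.0]] len [87. 87. 95. 83.] ang [ -80.5 -165.7   97.3    9. ]
    side plane [491.  140.9] corners [[524.0, 87.0], [468.0, 74.0], [454.0, 199.0], [520.0, 210.0]] len [ 58. 126.  66. 123.] ang [-166.6   96.2    9.   -88.1]
spray tri [660.3 192.7  20.1] gap 2.3 expect z 25 [(array([356., 168.]), 199.5), (array([284., 132.]), 186.5)]
    scene plane [663.4 188.9] 
    side plane [659.  187.8]
```

```bash
cat >> h.py <<'E'
def T(): o=robot.observe(); return dict(t=round(o["time"],1),pos=(o["tool_pos"]*1000).round(1).tolist(),rot=o["tcp_rot"].round(1).tolist(),w=round(o["gripper_width"]*1000,1),gf=round(o["gripper_force"],1),F=o["ft_force"].round(1).tolist())
def hover(x,y,yaw,z=0.25):
    """joint move to above (x,y); of the two equal grasps take the one with the smaller last-joint turn"""
    best=None
    for k in (0,180):
        yw=(yaw+k+180)%360-180; q=robot.ik([x,y,z],[180,0,yw])
        if q is not None and abs(q[5])<175:
            d=np.abs(np.array(q)-robot.observe()["q"]).max()
            if best is None or d<best[0]: best=(d,yw)
    robot.move_pose([x,y,z],[180,0,best[1]]); return best[1]
def pick(x,y,zt,up=0.25):
    robot.line_to([x,y,zt+0.03],vel=0.25); robot.line_to([x,y,zt],vel=0.08,guard=15)
    robot.set_gripper(0.0); print("grip",T()); robot.line_to([x,y,up],vel=0.25); print("up",T())
def place(x,y,zt,w,up=0.25):
    robot.line_to([x,y,zt+0.02],vel=0.25); hit=robot.line_to([x,y,zt-0.003],vel=0.04,guard=6)
    print("down",hit,T()); robot.set_gripper(w); robot.pause(0.1); robot.line_to([x,y,up],vel=0.25); print("rel",T())
def snap(n,name): im=robot.grab_frame(n); cv2.imwrite(f"pics/{name}.png",im); return im
E
python3 - <<'E'
from h import *
print(robot.tip_reach)
hover(0.35,0.0,-20.8,0.35) if 0 else None
hover(0.4895,-0.295,-20.8,0.25); print(T(),robot.observe()["q"].round(1))
print({k:v for k,v in robot.get_calibration("wrist").items()})
np.save("c1.npy",np.array(cal("wrist"),dtype=object),allow_pickle=True); snap("wrist","w1")
E
```

```text
0.0726
{'t': 3.3, 'pos': [489.8, -294.4, 250.1], 'rot': [-180.0, -0.0, -20.7], 'w': 85.5, 'gf': 0.0, 'F': [-0.1, 0.1, 0.9]} [-44.1   0.8  -5.4  83.8   0.  156.6]
{'vertical_fov': 65.70646984690485, 'cx': 256.64626486402636, 'cy': 183.7103478507578, 'rvec': array([-1.68676382,  2.43936566,  0.33816608]), 'tvec': array([-0.10181995,  0.51984942,  0.47953671])}
```

View pics/w1.png

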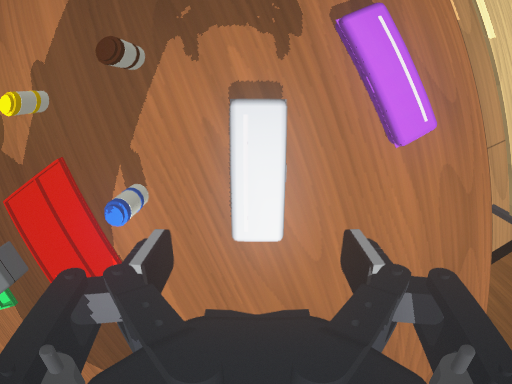

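The wrist view shows the white-lit case upright at (231–286, 98–241), well aligned, with the blue tube at (126,205) and part of the red tray at left. I'll refine the case on its top plane and pick it.

Run:
```python
from h import *
H=hsv(cv2.imread("pics/w1.png")); c=cal("wrist")
def pts(cn,z): return np.array([plane(wray(c,u),z)[:2]*1000 for u in cn.reshape(-1,2).astype(float)],np.float32)
cn=blob((H[...,1]<60)&(H[...,2]>120),(220,80,300,250))[0]
r=cv2.minAreaRect(pts(cn,0.03)); b=cv2.boxPoints(r); print(r); d=np.roll(b,-1,0)-b
print(np.degrees(np.arctan2(d[:,1],d[:,0])).round(1))
for nm,h0,h1,z in(("blue",100,125,.06),):
    cn=blob((H[...,0]>h0)&(H[...,0]<h1)&(H[...,1]>140),(100,195,135,230))[0]; print(nm,plane(wray(c,cen(cn)),z))
```

```text
((486.4857482910156, -293.6922912597656), (57.06169891357422, 150.05084228515625), 68.93281555175781)
[ -21.1   68.9  158.9 -111.1]
blue [ 0.50747156 -0.14868052  0.06      ]
```

Run:
```python
from h import *
robot.line_to([.487,-.294,.20],vel=0.2,rotation=[180,0,-21.1])
pick(.487,-.294,.084)
print(hover(.497,.0255,3.4), T())
print(robot.observe()["q"].round(1)); snap("wrist","w2"); snap("side","s2")
```

```text
grip {'t': 5.2, 'pos': [487.4, -294.4, 84.8], 'rot': [180.0, -0.1, -21.1], 'w': 54.9, 'gf': 64.9, 'F': [-1.2, -0.6, 4.7]}
up {'t': 6.0, 'pos': [486.6, -293.6, 248.1], 'rot': [-179.9, 0.1, -21.1], 'w': 54.7, 'gf': 64.2, 'F': [-0.6, 0.3, -1.5]}
3.4000000000000057 {'t': 7.2, 'pos': [497.2, 24.7, 249.6], 'rot': [180.0, 0.0, 3.3], 'w': 55.1, 'gf': 64.2, 'F': [-0.2, 0.5, -0.9]}
[-12.2 -12.3 -17.7  84.6  -0.  164.4]
```

View pics/w2.png

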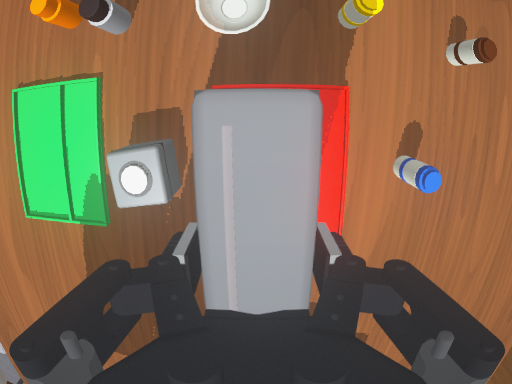

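The wrist view shows the case held straight over the red tray, whose far-right corner is at (348,87). The green tray is at (60,150), the cube's button at (135,179), and the spray (105,15) stands just to the right of the orange bottle. Before placing, I'll use this view to check the trays and the cube.

Run:
```python
from h import *
H=hsv(cv2.imread("pics/w2.png")); c=cal("wrist")
P=lambda u,z:plane(wray(c,np.array(u,float)),z)[:2]*1000
def rect(cn,z):
    w=np.array([P(u,z) for u in cn.reshape(-1,2)],np.float32); r=cv2.minAreaRect(w); b=cv2.boxPoints(r); d=b[1]-b[0]
    return np.round(r[0],1),np.round(r[1],1),round(np.degrees(np.arctan2(d[1],d[0])),1)
m=(H[...,0]>45)&(H[...,0]<75)&(H[...,1]>110); print("green",rect(blob(m,(0,60,120,240))[0],.012))
g=(H[...,1]<60)&(H[...,2]>115)
cn=blob(g,(100,130,185,215))[0]; print("cube top",rect(cn,.058),cv2.boundingRect(cn))
w=blob((H[...,1]<40)&(H[...,2]>215),(110,150,165,210))[0]; print("button",P(cen(w),.062))
r=((H[...,0]<5)|(H[...,0]>175))&(H[...,1]>180)&(H[...,2]>90)
cn=blob(r,(320,60,360,250))[0].reshape(-1,2)
e=cn[(cn[:,0]>335)&(cn[:,1]>95)&(cn[:,1]<225)]; e=np.array([[*e[e[:,1]==v].max(0)] for v in np.unique(e[:,1])])
W=np.array([P(u,.012) for u in e]); k=np.polyfit(W[:,0],W[:,1],1); print("red right edge yaw",np.degrees(np.arctan(k[0])),"y at x=500",np.polyval(k,500))
cn2=blob(r,(200,60,360,250))[0].reshape(-1,2); print("corner",P(cn2[np.argmax(cn2[:,0]-cn2[:,1])],.012))
for n,a,b,roi,z in(("yellow",24,36,(330,0,400,14),.062),("blue",100,125,(412,160,450,200),.062)):
    t=blob((H[...,0]>=a)&(H[...,0]<=b)&(H[...,1]>140),roi); print(n,P(cen(t[0]),z))
```

```text
green (array([501.7, 277.8]), array([180. , 150.3]), np.float32(-88.8))
cube top (array([490.9, 141.5]), array([57.8, 57.5]), np.float32(-80.3)) (107, 146, 61, 63)
button [490.38199736 142.2066696 ]
red right edge yaw 3.865993824215514 y at x=500 -72.58808696226714
corner [590.03772021 -66.57108672]
yellow [665.49460132 -65.77923631]
blue [ 507.71883643 -148.27760225]
```

Run:
```python
from h import *
robot.line_to([.4964,.026,.2],vel=0.2,rotation=[180,0,3.6])
place(.4964,.026,.088,.068,up=.2)
# yellow: closing line along tray x => tool yaw 93.5
print(hover(.671,-.067,93.5,.22),robot.observe()["q"].round(1))
snap("wrist","w3"); snap("side","s3")
H=hsv(cv2.imread("pics/w3.png")); c=cal("wrist")
for t in blob((H[...,0]>=22)&(H[...,0]<=36)&(H[...,1]>140))[:3]: print(cv2.contourArea(t),cen(t),plane(wray(c,cen(t)),.062))
```

```text
down True {'t': 8.7, 'pos': [496.6, 26.0, 88.4], 'rot': [180.0, -0.0, 3.6], 'w': 54.7, 'gf': 65.4, 'F': [1.0, -0.6, 2.6]}
rel {'t': 9.7, 'pos': [496.6, 26.0, 200.3], 'rot': [180.0, -0.0, 3.6], 'w': 67.7, 'gf': 0.0, 'F': [-1.2, -1.0, -0.4]}
93.5 [-16.8  19.   11.6  82.6   0.   69.8]
902.5 [257.83397969 188.97045245] [ 0.67149874 -0.06552804  0.062     ]
24.0 [255.20138889 165.        ] [ 0.66821261 -0.04608755  0.062     ]
0.0 [nan nan] [nan nan nan]h.py:22: RuntimeWarning: invalid value encountered in divide
  M=cv2.moments(c); return np.array([M["m10"],M["m01"]])/M["m00"]
```

View pics/w3.png

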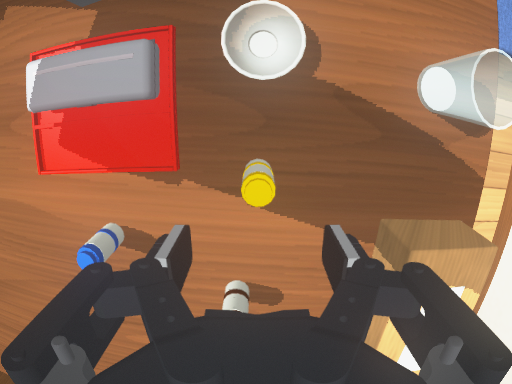

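The case lies flat in the red tray's wide bay at (95,75). The yellow tube is at (258,185), clear of the bowl (263,40) and the brown tube (236,297).

Run:
```python
from h import *
pick(.6715,-.066,.096,up=.22)
hover(.4558,-.0465,93.6,.22)
place(.4558,-.0465,.100,.050,up=.2)
hover(.660,.189,93.6,.22); c=cal("wrist"); snap("wrist","w4"); print(T(),robot.observe()["q"].round(1))
H=hsv(cv2.imread("pics/w4.png"))
for n,m in(("black",(H[...,2]<45)),("orange",(H[...,0]>6)&(H[...,0]<18)&(H[...,1]>220)&(H[...,2]>180))):
    for t in blob(m,(150,60,400,225))[:2]:
        if cv2.contourArea(t)>20: print(n,cv2.contourArea(t),cen(t),plane(wray(c,cen(t)),.07))
```

```text
grip {'t': 12.8, 'pos': [671.9, -66.1, 96.7], 'rot': [179.9, 0.0, 93.5], 'w': 26.8, 'gf': 58.9, 'F': [0.4, 0.1, 3.8]}
up {'t': 13.4, 'pos': [671.3, -65.9, 219.4], 'rot': [-180.0, -0.0, 93.5], 'w': 26.4, 'gf': 58.9, 'F': [-0.2, -0.0, -1.3]}
down True {'t': 15.4, 'pos': [456.1, -46.6, 99.9], 'rot': [180.0, 0.0, 93.6], 'w': 26.7, 'gf': 59.2, 'F': [0.2, -0.1, 3.7]}
rel {'t': 16.4, 'pos': [456.0, -46.6, 200.4], 'rot': [180.0, 0.0, 93.6], 'w': 49.9, 'gf': 0.0, 'F': [0.5, 0.7, -0.7]}
{'t': 17.6, 'pos': [659.7, 187.8, 220.1], 'rot': [-180.0, 0.0, 93.5], 'w': 49.6, 'gf': 0.0, 'F': [-0.1, -0.2, 0.2]} [ 5.  21.2 14.3 83.1 -0.  91.5]
orange 55.0 [284.43333333 107.83636364] [0.67562692 0.25473486 0.07      ]
```

View pics/w4.png

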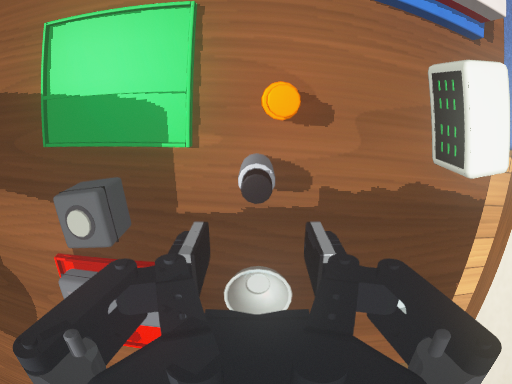

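The view shows the spray's black cap at (257,186), the orange bottle (281,100) beyond it, and the bowl (258,290) on the near side. I'll check the clearances.

Run:
```python
from h import *
c=cal("wrist")
for n,u,z in(("cap",(257,186),.072),("body ring top",(257,176),.05),("orange",(281,100),.072),("bowl rim",(258,291),.032)): print(n,(plane(wray(c,np.array(u,float)),z)*1000).round(1))
```

```text
cap [659.5 194.2  72. ]
body ring top [659.4 196.4  50. ]
orange [672.8 260.   72. ]
bowl rim [668.6  67.3  32. ]
```

Run:
```python
from h import *
robot.set_gripper(.06)
pick(.6597,.194,.090,up=.22)
hover(.5456,-.041,93.6,.22)
place(.5456,-.041,.094,.052,up=.2)
# cube at (491,142) yaw 9.7; look from above
print(hover(.491,.142,9.7,.24),robot.observe()["q"].round(1)); c=cal("wrist"); snap("wrist","w5"); snap("side","s5")
```

```text
grip {'t': 19.4, 'pos': [660.2, 194.0, 90.8], 'rot': [179.9, -0.0, 93.6], 'w': 30.9, 'gf': 59.3, 'F': [1.0, 0.5, 4.7]}
up {'t': 20.0, 'pos': [659.4, 194.0, 218.9], 'rot': [-179.9, 0.0, 93.6], 'w': 30.7, 'gf': 59.3, 'F': [0.5, -0.5, -0.9]}
down True {'t': 22.1, 'pos': [545.5, -41.0, 94.0], 'rot': [-180.0, -0.0, 93.6], 'w': 30.6, 'gf': 60.7, 'F': [0.8, 0.3, 0.0]}
rel {'t': 23.1, 'pos': [545.9, -41.1, 200.6], 'rot': [180.0, 0.0, 93.6], 'w': 52.2, 'gf': 0.0, 'F': [-0.0, -0.1, -0.4]}
-170.3 [  1.4  -9.8 -16.6  83.3  -0.   -8.2]
```

View pics/w5.png

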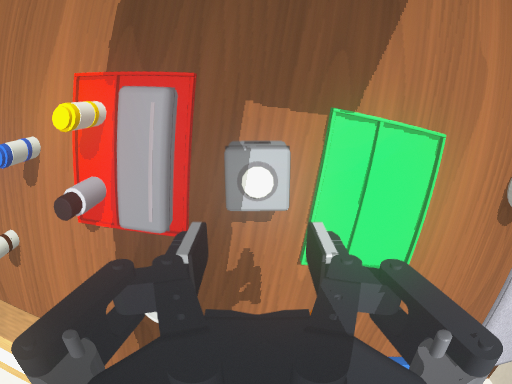

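View pics/s5.png

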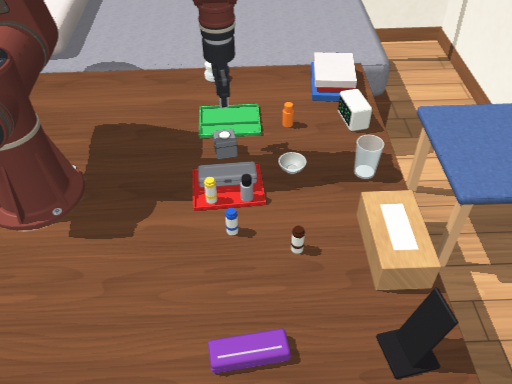

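The side view shows the red kit complete: case, yellow tube and spray are all standing or lying properly. The wrist view has the cube centred between the fingers at (258,178) and the green tray at (375,190).

Run:
```python
from h import *
H=hsv(cv2.imread("pics/w5.png")); c=cal("wrist")
P=lambda u,z:plane(wray(c,np.array(u,float)),z)[:2]*1000
def rect(cn,z):
    r=cv2.minAreaRect(np.array([P(u,z) for u in cn.reshape(-1,2)],np.float32)); b=cv2.boxPoints(r); d=b[1]-b[0]
    return np.round(r[0],1),np.round(r[1],1),round(np.degrees(np.arctan2(d[1],d[0])),1)
cn=blob((H[...,0]>45)&(H[...,0]<75)&(H[...,1]>110),(320,90,460,225))[0]; 
w=np.array([P(u,.012) for u in cn.reshape(-1,2)]); s=w[(w[:,0]>440)&(w[:,0]<560)]
for f in(np.max,np.min):
    e=np.array([[x,f(s[np.abs(s[:,0]-x)<3,1])] for x in range(445,556,10)]); k=np.polyfit(e[:,0],e[:,1],1); print("green edge y at 502:",np.polyval(k,502).round(1),"yaw",np.degrees(np.arctan(k[0])).round(1))
print("x range",w[:,0].min(),w[:,0].max())
print("cube",rect(blob((H[...,1]<60)&(H[...,2]>115),(215,143,300,220))[0],.058))
robot.set_gripper(.08)
pick(.491,.142,.096,up=.2)
snap("side","s6")
```

```text
Traceback (most recent call last):
ValueError: zero-size array to reduction operation maximum which has no identity
```

Run:
```python
from h import *
H=hsv(cv2.imread("pics/w5.png")); c=cal("wrist")
P=lambda u,z:plane(wray(c,np.array(u,float)),z)[:2]*1000
cn=blob((H[...,0]>45)&(H[...,0]<75)&(H[...,1]>110),(300,90,460,225))[0]
w=np.array([P(u,.012) for u in cn.reshape(-1,2)]); print("x range",w[:,0].min(),w[:,0].max())
for f in(np.max,np.min):
    e=[]
    for x in range(425,486,6):
        t=w[np.abs(w[:,0]-x)<4,1]
        if len(t): e.append((x,f(t)))
    e=np.array(e); k=np.polyfit(e[:,0],e[:,1],1); print("green edge y at 502:",np.polyval(k,502).round(1),"yaw",np.degrees(np.arctan(k[0])).round(1))
robot.set_gripper(.08)
pick(.491,.142,.096,up=.2)
```

```text
x range 410.19022415944363 538.673748069802
green edge y at 502: 353.3 yaw 1.3
green edge y at 502: 206.9 yaw 1.4
grip {'t': 26.3, 'pos': [491.5, 142.0, 96.7], 'rot': [-180.0, 0.1, -170.3], 'w': 57.0, 'gf': 65.3, 'F': [0.9, 0.6, 4.0]}
up {'t': 26.9, 'pos': [490.9, 142.0, 199.8], 'rot': [-180.0, 0.0, -170.3], 'w': 56.6, 'gf': 64.8, 'F': [0.3, -1.4, -2.1]}
```

Run:
```python
from h import *
hover(.5014,.307,-178.6,.2)
place(.5014,.307,.100,.068,up=.2)
hover(.5075,-.1488,91.35,.22)
robot.set_gripper(.06)
pick(.5075,-.1488,.096,up=.22)
hover(.503,.237,91.35,.22)
place(.503,.237,.100,.050,up=.22)
hover(.42,.15,0,.30)
snap("side","s7"); snap("scene","v7")
cv2.imwrite("pics/f7.png",np.hstack([cv2.resize(cv2.imread("pics/s7.png")[60:310,180:380],(400,500)),cv2.resize(cv2.imread("pics/v7.png")[70:270,200:400],(400,500))]))
```

```text
down True {'t': 28.6, 'pos': [501.7, 307.1, 100.4], 'rot': [180.0, 0.0, -178.6], 'w': 56.7, 'gf': 66.2, 'F': [0.2, -0.7, 4.7]}
rel {'t': 29.5, 'pos': [501.7, 307.1, 200.8], 'rot': [180.0, 0.0, -178.6], 'w': 68.2, 'gf': 0.0, 'F': [-0.1, 0.4, -0.4]}
grip {'t': 32.8, 'pos': [507.9, -149.0, 96.6], 'rot': [179.9, 0.0, 91.4], 'w': 26.9, 'gf': 58.9, 'F': [-0.0, -0.0, 5.4]}
up {'t': 33.5, 'pos': [507.3, -148.7, 219.3], 'rot': [-180.0, -0.0, 91.4], 'w': 27.0, 'gf': 59.0, 'F': [-0.1, 0.3, -1.5]}
down True {'t': 36.0, 'pos': [503.4, 237.1, 99.8], 'rot': [179.9, -0.0, 91.4], 'w': 27.1, 'gf': 59.3, 'F': [1.2, -0.1, 2.3]}
rel {'t': 37.1, 'pos': [503.1, 237.0, 220.2], 'rot': [180.0, -0.0, 91.3], 'w': 50.4, 'gf': 0.0, 'F': [-0.2, -0.3, -0.8]}
```

View pics/f7.png

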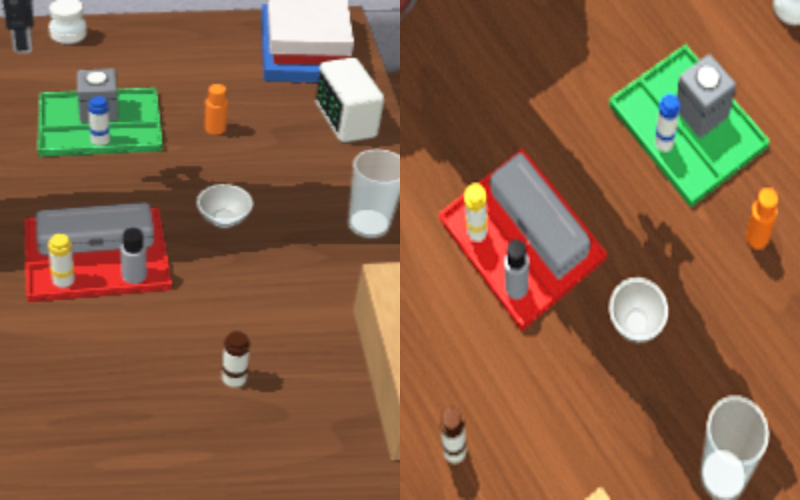

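Both kits are in place in both views: case, yellow tube and spray in the red tray, cube (button up) and blue tube in the green tray. The brown tube and the bowl have not moved, and every object touched down at floor height.

```bash
python3 -c "
from plant import robot
print(robot.job_done())"
```

```text
the job is handed in; nothing more can be done
None
```

Both kits are made up as asked, in the order asked, and the job is handed in at about 38 s; the final camera views showed everything in its bay and the brown tube and glass bowl where they were.

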